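# Seat a dowel rod against the stop of a V-groove length gauge

## Task

Take the steel rod from its plywood rest, lay it in the two V-notches of the grey length gauge just short of the hood, then slide it along the notches into the hood until its end presses gently but positively on the hidden sprung stop. Do not ram the stop. Leave the rod lying in the notches with its end still against the stop, and let go of it.

Things in the scene. Friction and masses are not known exactly. Their poses are not given: they have to be found in the camera images.
- rod: Plain steel rod (ground dowel), diameter 18 mm, length 200 mm, 0.22 kg, both ends domed (half balls) and alike, a shallow turned ring 77 mm either side of the middle. Origin at its centre, local x along the rod. It starts lying level in the plywood rest.
- rod_rest: Fixed plywood rest holding the rod at the start: base plate 150 x 56 x 8 mm and two upright V-notched boards, 46 mm wide, at local x -68 to -56 and +56 to +68 mm, tops 42 mm high. Between them 112 mm are free for fingers. Origin: centre of the underside; the rod's axis lies 42 mm above it, along local x.
- length_gauge: Fixed grey gauge, base plate 10 mm thick, 62 mm wide, local x -91 to +141 mm. Origin on its underside under the groove, which runs along local x. Two steel V-supports 46 mm wide, at local x -85 to -70 and +25 to +55 mm, tops 45 mm high. An 18 mm rod lying in both has its axis at local y 0, z 45 mm. Between the supports 95 mm are free for fingers. The rod is pushed towards local +x.
- lay_point (a point): Point on the groove's axis at local x -50, z 45 mm of the gauge, axes as the gauge's. With the rod's centre here and the rod along the groove, it lies in both notches, leading end 12 mm short of the hood. The rod's tail always stands out past the near V-support, also when fully home (by 10 mm or more), so it can be pushed on its end.
- hood_mouth (a point): Centre of the hood's open end, on the groove's axis at gauge local x 62, z 45 mm; opening 32 mm wide, clear 15 mm above the axis. Hood 76 mm long, 46 wide, top 66 mm high. It hides a flat sprung stop, set anywhere 23 to 43 mm inside the mouth, new each time: find it by feel. It yields 1 mm per 4 N and is overstrained by 16 N. The rod's sliding friction is 1 to 3 N.

How it is judged (in metres and radians):
On the way, in this order (a step that is already met when the one before it is completed fails the run):
1. the rod lies in both notches of the gauge, its leading end still at least 10 mm short of the stop (y of rod in the frame of length_gauge between -0.003 and 0.003 m and z of rod in the frame of length_gauge between 0.042 and 0.048 m and angle between the x axis of rod and the x axis of length_gauge, either way round below 0.04 rad and distance between rod and stop_pin_c0 above 0.113 m), for 0.2 s.
2. the rod's end presses on the stop with more than 2 N (contact force between rod and stop_pin_c0 above 2 N), for 0.2 s.
At the end, for the whole second after the job is handed in: The rod lies at rest in both V-notches (centre within 3 mm of the groove's axis sideways and in height, parallel within 0.04 rad), its end within 1.5 mm of the stop's face (stop_pin_c0, the stop's disc, has its centre 3 mm behind the face: 103 mm from the rod's centre when touching) (y of rod in the frame of length_gauge between -0.003 and 0.003 m and z of rod in the frame of length_gauge between 0.042 and 0.048 m and angle between the x axis of rod and the x axis of length_gauge, either way round below 0.04 rad and distance between rod and stop_pin_c0 below 0.1045 m and linear speed of rod below 0.01 m/s).
It fails at once if the rod pressed on the stop with more than 16 N (contact force between rod and stop_pin_c0 above 16 N).
It also fails if it takes over 59 s, if anything falls off the work surface, if the arm or the gripper's body presses on something with over 40 N, if the wrist force passes 120 N, or if a joint passes its speed limit or range.

## Robot

A 7-joint arm with a two-finger parallel gripper is mounted at the origin on the work surface; the furniture and walls round the work are solid. World frame = base frame: x ahead of the robot, y to its left, z up, the work surface at z = 0. Lengths are in m, angles in degrees, forces in N, time in s.
With the tool pointing down it reaches from about 0.35 to 0.9 m from the base axis. Payload 8.1 kg.
Tool frame: the origin (TCP) lies on the centre line of the jaws, within the pads' length; the fingertips stand 19 mm ahead of it and the grasp point (between the pads) is the TCP (robot.tip_reach is the distance from the TCP to the fingertips, in m); z points along the fingers, y is the line along which they close (so a half turn about z gives the same grasp; the last joint's range is limited). The gripper opens to 92 mm and grips with 3 to 60 N. Pads are 19 mm wide; open, the fingers measure 130 mm over their backs; the gripper's body (75 mm by 190 mm) begins 47 mm behind the grasp point.
Start: joints at [65.627, 24.895, 1.432, 90.138, -0.665, 64.973, -4.303], TCP at [0.198, -0.593, 0.225] pointing down, gripper open.
Joint ranges: [-149.89, 149.89], [-25.12, 119.58], [-72.63, 75.52], [4.76, 147.25], [-75.54, 255.54], [6.69, 114.76], [-157.13, 157.13]. Speed limits (degrees/s): [127.2, 127.2, 172.46, 172.46, 180, 180, 180].

## Interface

Orientations are given as a 3x3 rotation matrix whose columns are the frame's x, y, z axes.
In Python, from plant import telemetry, cams, ticket, robot gives the robot as it stands.
- The arm moves only by the tool apply_moves, never from a script. Its argument "series" is a list of rows, each a list of 2 entries, a list of its own where there are three numbers: the shift along the tool's x, y, z as a fraction of full scale, then the turn, a rotation vector about the tool's x, y, z as a fraction of full scale. In form: [[[x, y, z], [ax, ay, az]], ...]. A call has 1 to 5 rows; each row is the pose to reach, as a shift and turn from the pose commanded when the call began, along the tool's axes at that moment; what a row does not reach only later rows make up. Full scale, the value 1, is 0.1 m for a shift and 45 degrees for a turn. A row lasts 1/12 s, in which the tool goes at most 41.7 mm and 7.16 degrees, less where a joint would pass 70% of its speed; a pose out of reach is approached as far as the arm can. A call with a number of a shift or a turn outside -1 to 1 is refused whole. A call with a gripper value outside its range is refused whole. "grip" is the gripper command: -1 is shut, 1 is fully open, values between are in proportion, set as the call begins (left out, the last holds). The fingers move at their own pace and stop on an object; "grip_force" is the grip in N (left out, the last holds). Time passes only in rows, so rows that repeat a pose let the fingers close. It gives the time, the measured TCP pose, the force, the opening and the grip force at its end, in the units of the state.
- telemetry.observe(): the state, without advancing time (a new reading comes with each control period).
- cams.grab_frame(name): name is "scene" or "top"; returns the picture (384x512x3 uint8, red, green, blue); there is no depth.
- cams.camera_info(name): a dict with "intrinsics" (3x3 intrinsics, pixels), "k1" (the pictures are not rectified: a ray, as slopes to the right and down, at radius r is drawn at 1 + k1 r^2 times it, then the intrinsics apply), "extrinsics" (4x4, takes a point from world to camera coordinates). Camera axes: x right, y up, looking along -z (the intrinsics and any distortion apply to the point x, -y, -z); pixel columns grow to the right and rows downward; lengths in m; the calibration is good to about 2 mm. A picture is of the moment at which its call begins. camera_info takes no time and is no camera call.
- ticket.close_job(): hands the job in; it is judged then, once.
The state is a dict: "time_s": time; "joint_positions": joint angles; "qd": joint speeds; "tau": joint torques, N m; "tcp_pos": TCP position; "tcp_rot": TCP orientation; "contact_force": force on the tool from outside, world axes, zero at the start; "wrist_torque": the same for the moment, N m; "width": opening from 0.0 (shut) to 1.0 (fully open); "grasp_force": force on a finger pad.
Only numpy, scipy, OpenCV 4.12 (cv2) and the standard library are available. Lean on these libraries where they do the work, as an engineer would, in place of code of your own. Each camera call takes 0.05 s, during which the arm holds its last target. There are 200 camera calls.

## Working session

There is one attempt and no reset: what is moved stays moved. The work goes in short steps, Python scripts to look and compute and a tool call to move; the robot and the scene stay as the last step left them, time stands still between calls to the robot, and variables do not carry over. Pictures are saved under pics/ and viewed, at most 10 in all, crops included, and the job is handed in when it is done.

Besides the shell and the picture viewer there is one more tool, called after "Emit:" by a JSON object that holds its "fn" and its "kwargs", one argument or row to a line. apply_moves: Moves the arm, as the interface text tells. Shift numbers are shares of 0.1 m and turn numbers shares of 45 degrees, none past 1 either way. Its arguments: {"type":"object","properties":{"series":{"type":"array","items":{"type":"array"}},"grip":{"type":"number"},"grip_force":{"type":"number"}},"required":["series"]}

```bash
mkdir -p pics
python3 - <<'E'
from plant import telemetry,cams
import cv2
for n in("scene","top"):
    cv2.imwrite(f"pics/{n}0.png",cams.grab_frame(n)[:,:,::-1])
    print(n,cams.camera_info(n))
print(telemetry.observe())
E
```

```text
scene {'intrinsics': array([[441.14589518,   0.        , 252.53042197],
       [  0.        , 441.14589518, 187.38451579],
       [  0.        ,   0.        ,   1.        ]]), 'k1': -0.040076610313047274, 'extrinsics': array([[ 0.49866644, -0.86658004, -0.01925664, -0.29881855],
       [ 0.55864693,  0.30432373,  0.77155731, -0.30172903],
       [-0.66275591, -0.3955074 ,  0.63586831, -0.56968461],
       [ 0.        ,  0.        ,  0.        ,  1.        ]])}
top {'intrinsics': array([[414.49263561,   0.        , 255.08588332],
       [  0.        , 414.49263561, 199.24285882],
       [  0.        ,   0.        ,   1.        ]]), 'k1': -0.054844088268801834, 'extrinsics': array([[-0.01257667, -0.99991884,  0.00203463, -0.02965081],
       [ 0.98811925, -0.01211651,  0.15321073, -0.49400741],
       [-0.15317365,  0.00393734,  0.98819144, -0.83157547],
       [ 0.        ,  0.        ,  0.        ,  1.        ]])}
{'time_s': 0.1, 'joint_positions': array([65.62651662, 24.93191157,  1.43113055, 90.18306556, -0.66558715,
       64.97310917, -4.30336449]), 'qd': array([ 0.03776485, -0.18893501,  0.01899402, -0.11143267, -0.04504955,
       -0.09700696, -0.01059554]), 'tau': array([ 2.82954104e-03, -6.69130254e+01,  9.87882838e-01, -3.15148151e+01,
       -6.04970078e-02,  3.74107214e-02,  5.61017976e-05]), 'tcp_pos': array([ 0.19807252, -0.59230623,  0.22423499]), 'tcp_rot': array([[ 9.48379622e-01,  3.17136868e-01, -5.47849045e-04],
       [ 3.17137321e-01, -9.48378765e-01,  1.27988674e-03],
       [-1.13669128e-04, -1.38756188e-03, -9.99999031e-01]]), 'contact_force': array([-0.50839736, -0.55706235,  0.83783614]), 'wrist_torque': array([ 0.00250379,  0.02122869, -0.03304801]), 'grasp_force': 0.0, 'width': 1.001502811969014}
```

View pics/scene0.png

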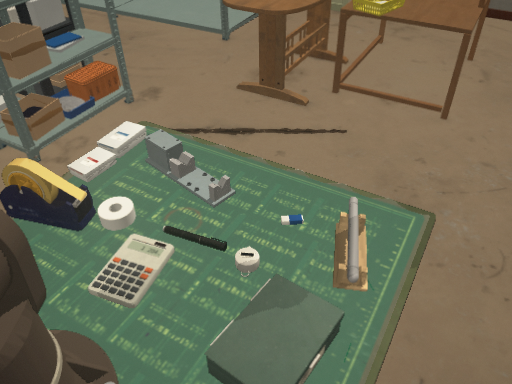

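View pics/top0.png

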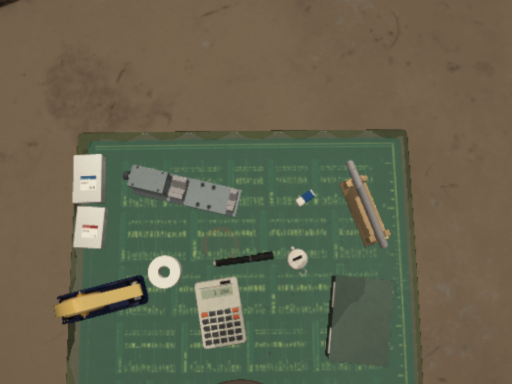

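The rod is on its rest at top (352,163)-(385,246). The gauge has its hood at (148,181), a near V at (233,201) and its groove running left. I'll enlarge crops to get exact pixels.

Run:
```python
import cv2,numpy as np
t=cv2.imread("pics/top0.png");s=cv2.imread("pics/scene0.png")
f=lambda im,x,y,w,h,k:cv2.resize(im[y:y+h,x:x+w],None,fx=k,fy=k,interpolation=cv2.INTER_CUBIC)
a=f(t,116,154,132,70,6); b=f(t,332,150,66,100,6)
c=f(s,140,125,100,85,6); d=f(s,320,190,60,105,6)
cv2.imwrite("pics/a.png",a)
h=np.zeros((600,396*2,3),np.uint8);h[:,:396]=b[:600]
h[:,400:760]=d[:600,:360];cv2.imwrite("pics/b.png",h)
cv2.imwrite("pics/c.png",c)
```

```text
(no output)
```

View pics/a.png

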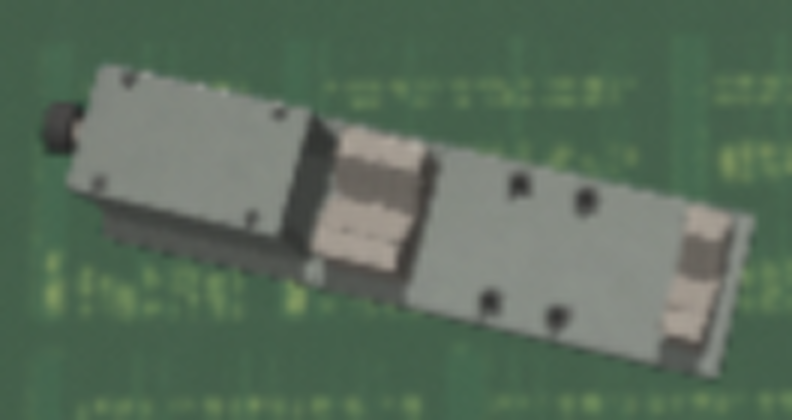

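View pics/b.png

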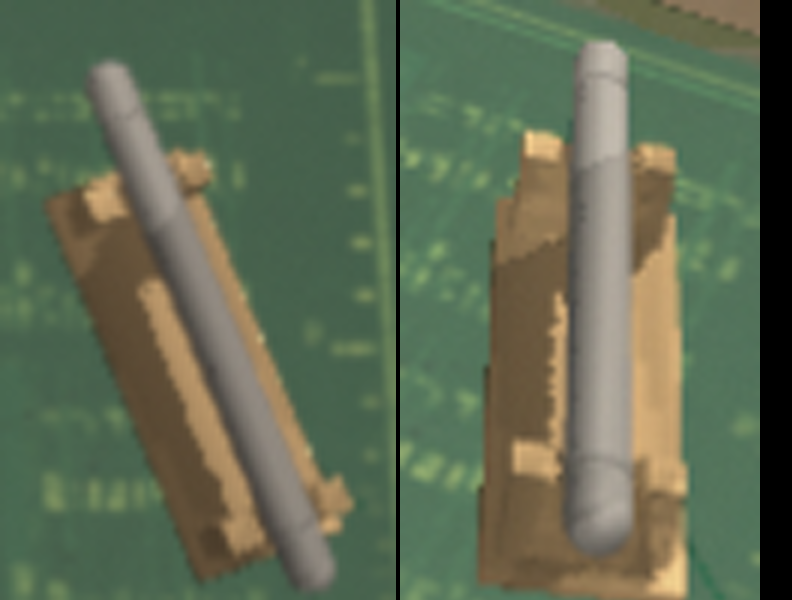

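View pics/c.png

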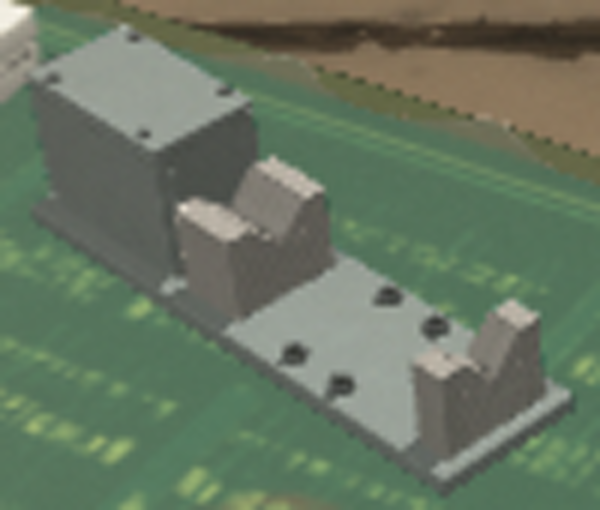

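```bash
cat > h.py <<'E'
import numpy as np
from plant import cams
from scipy.optimize import least_squares
I={n:cams.camera_info(n) for n in("top","scene")}
def proj(n,P):
    c=I[n];E=c["extrinsics"];p=np.atleast_2d(P)@E[:3,:3].T+E[:3,3]
    s=np.c_[p[:,0]/-p[:,2],-p[:,1]/-p[:,2]];r2=(s**2).sum(1,keepdims=True)
    s=s*(1+c["k1"]*r2);K=c["intrinsics"];return s@K[:2,:2].T+K[:2,2]
def pose(p,L):
    c,s=np.cos(p[2]),np.sin(p[2]);z=p[3] if len(p)>3 else 0
    return np.array(L)/1000@np.array([[c,-s,0],[s,c,0],[0,0,1]]).T+[p[0],p[1],z]
def px(u,off,k=6): return (np.array(u)+.5)/k-.5+off
def fit(obs,p0):
    f=lambda p:np.concatenate([(proj(n,pose(p,L))-u).ravel() for n,L,u in obs])
    r=least_squares(f,p0,loss="soft_l1");return r.x,f(r.x)
E
python3 - <<'E'
from h import *
L=[(138,-23,66),(138,23,66),(62,-23,66),(62,23,66),(-91,-31,10),(-91,31,10),(-85,-23,45),(-70,-23,45),(-70,23,45),(-85,23,45),(55,-23,45),(25,-23,45),(55,23,45),(25,23,45)]
ut=[(103,66),(68,187),(313,108),(278,237),(753,216),(716,376),(733,212),(690,205),(664,336),(704,342),(343,128),(428,140),(312,252),(396,271)]
us=[(123,25),(32,75),(255,97),(157,150),(573,393),(443,483),(540,318),(513,300),(415,355),(445,375),(275,157),(325,187),(178,205),(235,238)]
T=("top",L,px(ut,[116,154]));S=("scene",L,px(us,[140,125]))
for o in([T],[S],[T,S]):
    p,r=fit(o,[.5,.1,1.3]);print("gauge",p,np.degrees(p[2]),np.abs(r).mean(),np.abs(r).max())
R=[(91,0,0),(-91,0,0)]
T=("top",R,px([(109,81),(314,571)],[332,150]));S=("scene",R,px([(202,66),(199,520)],[320,190]))
for o,q in(([T],0),([S],0),([T,S],1)):
    if q:p,r=fit(o,[.5,-.3,.4,.042])
    else:
        R0=[(91,0,42),(-91,0,42)];p,r=fit([(o[0][0],R0,o[0][2])],[.5,-.3,.4])
    print("rod",p,np.degrees(p[2]),r.round(2))
E
```

```text
gauge [0.51181363 0.08816012 1.33343424] 76.40015448773603 0.3141597944411088 0.8532918043796371
gauge [0.51240204 0.08963906 1.32870603] 76.12924771557118 0.5272272289465373 1.0725139454020223
gauge [0.51184542 0.0886357  1.33129648] 76.27766957336192 0.435619181296773 1.1995919192431472
rod [ 0.48132362 -0.26940965  0.34878609] 19.98397102864072 [ 0.21  0.66 -0.21 -0.61]
rod [ 0.48160841 -0.26797023  0.34487094] 19.759649622742224 [ 0.01 -0.06 -0.01  0.05]
rod [ 0.48062548 -0.26849475  0.34571363  0.04345357] 19.80793168584974 [ 0.08  0.78 -0.54 -0.25  0.15 -0.26  0.26  0.02]
```

Fit: gauge at (0.512, 0.0887) with yaw 76.3°, rod at (0.481, -0.269) with yaw 19.8°. Next I'll travel to above the rod.

Emit:
{"fn": "apply_moves", "kwargs": {
  "series": [
    [[0.23,-0.135,0],[0,0,0]],
    [[0.46,-0.27,0],[0,0,0]],
    [[0.69,-0.4,0],[0,0,0]],
    [[0.92,-0.54,0],[0,0,-0.03]],
    [[0.92,-0.54,0],[0,0,-0.03]]
  ],
  "grip": 1
}}

```text
time_s: 0.52
tcp_pos: [0.2732, -0.5076, 0.2247]
tcp_rot: [[0.938, 0.347, 0.002], [0.347, -0.938, 0.003], [0.003, -0.002, -1.0]]
contact_force: [1.0, -0.1, -1.2]
width: 1.0
grasp_force: 0.0
```

Emit:
{"fn": "apply_moves", "kwargs": {
  "series": [
    [[0.23,-0.135,0],[0,0,0]],
    [[0.46,-0.27,0],[0,0,0]],
    [[0.69,-0.4,0],[0,0,0]],
    [[0.92,-0.54,0],[0,0,0]],
    [[0.92,-0.54,0],[0,0,0]]
  ]
}}

```text
time_s: 0.93
tcp_pos: [0.3408, -0.4254, 0.2247]
tcp_rot: [[0.938, 0.346, 0.002], [0.346, -0.938, 0.003], [0.002, -0.002, -1.0]]
contact_force: [-0.6, 1.1, 0.9]
width: 1.005
grasp_force: 0.0
```

Emit:
{"fn": "apply_moves", "kwargs": {
  "series": [
    [[0.23,-0.135,0],[0,0,0]],
    [[0.46,-0.27,0],[0,0,0]],
    [[0.69,-0.4,0],[0,0,0]],
    [[0.92,-0.54,0],[0,0,0]],
    [[0.92,-0.54,0],[0,0,0]]
  ]
}}

```text
time_s: 1.35
tcp_pos: [0.4086, -0.3433, 0.2248]
tcp_rot: [[0.938, 0.346, 0.002], [0.346, -0.938, 0.003], [0.002, -0.002, -1.0]]
contact_force: [-0.3, 0.2, -0.3]
width: 0.997
grasp_force: 0.0
```

Emit:
{"fn": "apply_moves", "kwargs": {
  "series": [
    [[0.23,-0.135,0],[0,0,0]],
    [[0.46,-0.27,0],[0,0,0]],
    [[0.69,-0.4,0],[0,0,0]],
    [[0.92,-0.54,0],[0,0,0]],
    [[0.92,-0.54,0],[0,0,0]]
  ]
}}

```text
time_s: 1.77
tcp_pos: [0.4764, -0.2611, 0.2248]
tcp_rot: [[0.938, 0.346, 0.002], [0.346, -0.938, 0.003], [0.002, -0.002, -1.0]]
contact_force: [0.9, -1.4, -0.7]
width: 1.002
grasp_force: 0.0
```

```bash
cat > plan.py <<'E'
import sys,numpy as np
from plant import telemetry
from scipy.spatial.transform import Rotation as R
s=telemetry.observe()
x,y,z,yaw=map(float,sys.argv[1:5]);c,q=np.cos(np.radians(yaw)),np.sin(np.radians(yaw))
T=np.array([[c,q,0],[q,-c,0],[0,0,-1]]);A=s["tcp_rot"]
print("t",s["time_s"].__round__(2),"pos",s["tcp_pos"].round(4),"F",s["contact_force"].round(1),"w",round(s["width"]*92,1),"g",s["grasp_force"])
print("shift",(A.T@([x,y,z]-s["tcp_pos"])/.1).round(3),"turn",(np.degrees(R.from_matrix(A.T@T).as_rotvec())/45).round(3),"j",s["joint_positions"].round(0))
E
python3 plan.py .481 -.269 .042 19.8
```

```text
t 1.77 pos [ 0.4764 -0.2611  0.2248] F [ 0.9 -1.4 -0.7] w 92.1 g 0.0
shift [0.011 0.094 1.828] turn [-0.003 -0.003  0.01 ] j [ 30.  18.  -9. 101.   3.  61. -50.]
```

Emit:
{"fn": "apply_moves", "kwargs": {
  "series": [
    [[0.01,0.09,0.25],[0,0,0.01]],
    [[0.01,0.09,0.5],[0,0,0.01]],
    [[0.01,0.09,0.75],[0,0,0.01]],
    [[0.01,0.09,1.0],[0,0,0.01]],
    [[0.01,0.09,1.0],[0,0,0.01]]
  ]
}}

```text
time_s: 2.18
tcp_pos: [0.4738, -0.2736, 0.1204]
tcp_rot: [[0.943, 0.332, -0.007], [0.332, -0.943, 0.003], [-0.006, -0.005, -1.0]]
contact_force: [-0.4, -0.4, -0.5]
width: 1.0
grasp_force: 0.0
```

Emit:
{"fn": "apply_moves", "kwargs": {
  "series": [
    [[0,0,0.25],[0,0,0]],
    [[0,0,0.5],[0,0,0]],
    [[0,0,0.7],[0,0,0]],
    [[0,0,0.82],[0,0,0]],
    [[0,0,0.82],[0,0,0]]
  ]
}}

```text
time_s: 2.6
tcp_pos: [0.4758, -0.2743, 0.0416]
tcp_rot: [[0.943, 0.332, -0.003], [0.332, -0.943, 0.001], [-0.003, -0.002, -1.0]]
contact_force: [0.3, -0.8, -0.8]
width: 1.004
grasp_force: 0.0
```

Emit:
{"fn": "apply_moves", "kwargs": {
  "series": [
    [[0,0,0],[0,0,0]],
    [[0,0,0],[0,0,0]],
    [[0,0,0],[0,0,0]],
    [[0,0,0],[0,0,0]],
    [[0,0,0],[0,0,0]]
  ],
  "grip": -1,
  "grip_force": 25
}}

```text
time_s: 3.02
tcp_pos: [0.4775, -0.2747, 0.0438]
tcp_rot: [[0.943, 0.332, 0.001], [0.332, -0.943, -0.001], [0.001, 0.001, -1.0]]
contact_force: [0.3, -0.3, -0.7]
width: 0.686
grasp_force: 0.0
```

Emit:
{"fn": "apply_moves", "kwargs": {
  "series": [
    [[0,0,0],[0,0,0]],
    [[0,0,0],[0,0,0]],
    [[0,0,0],[0,0,0]],
    [[0,0,0],[0,0,0]],
    [[0,0,0],[0,0,0]]
  ]
}}

```text
time_s: 3.43
tcp_pos: [0.477, -0.2744, 0.0429]
tcp_rot: [[0.943, 0.332, -0.0], [0.332, -0.943, 0.0], [-0.0, -0.0, -1.0]]
contact_force: [-1.2, -0.6, 0.5]
width: 0.325
grasp_force: 0.0
```

```bash
python3 plan.py .481 -.269 .16 19.8;python3 - <<'E'
from plant import cams
import cv2
cv2.imwrite("pics/g.png",cams.grab_frame("scene")[150:330,250:440,::-1])
E
```

```text
t 3.43 pos [ 0.477  -0.2744  0.0429] F [-1.2 -0.6  0.5] w 29.9 g 0.0
shift [ 0.056 -0.037 -1.171] turn [-0.     0.    -0.009] j [ 30.  31.  -7. 111.   6.  39. -52.]
```

View pics/g.png

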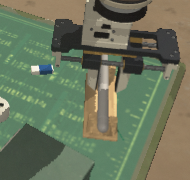

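The fingers straddle the rod near its middle, inside the boards. I'll correct the small offset and finish closing.

Emit:
{"fn": "apply_moves", "kwargs": {
  "series": [
    [[0.05,-0.035,0.01],[0,0,-0.01]],
    [[0.05,-0.035,0.01],[0,0,-0.01]],
    [[0.05,-0.035,0.01],[0,0,-0.01]],
    [[0.05,-0.035,0.01],[0,0,-0.01]],
    [[0.05,-0.035,0.01],[0,0,-0.01]]
  ]
}}

```text
time_s: 3.9
tcp_pos: [0.4809, -0.2692, 0.0419]
tcp_rot: [[0.941, 0.34, 0.0], [0.34, -0.941, 0.0], [0.0, -0.0, -1.0]]
contact_force: [0.6, 1.1, -0.6]
width: 0.179
grasp_force: 24.6
```

Emit:
{"fn": "apply_moves", "kwargs": {
  "series": [
    [[0,0,0],[0,0,0]],
    [[0,0,0],[0,0,0]],
    [[0,0,0],[0,0,0]],
    [[0,0,0],[0,0,0]],
    [[0,0,0],[0,0,0]]
  ]
}}

```text
time_s: 4.32
tcp_pos: [0.4805, -0.2694, 0.0419]
tcp_rot: [[0.941, 0.339, -0.0], [0.339, -0.941, 0.0], [-0.0, -0.0, -1.0]]
contact_force: [0.4, 0.9, -1.5]
width: 0.17
grasp_force: 24.6
```

```bash
python3 plan.py .481 -.269 .16 19.8
```

```text
t 4.32 pos [ 0.4805 -0.2694  0.0419] F [ 0.4  0.9 -1.5] w 15.7 g 24.607671797275543
shift [ 0.006 -0.002 -1.181] turn [-0.     0.     0.001] j [ 29.  31.  -7. 111.   6.  39. -52.]
```

Emit:
{"fn": "apply_moves", "kwargs": {
  "series": [
    [[0,0,-0.1],[0,0,0]],
    [[0,0,-0.3],[0,0,0]],
    [[0,0,-0.55],[0,0,0]],
    [[0,0,-0.8],[0,0,0]],
    [[0,0,-1.0],[0,0,0]]
  ]
}}

```text
time_s: 4.73
tcp_pos: [0.4806, -0.2697, 0.1443]
tcp_rot: [[0.941, 0.339, 0.001], [0.339, -0.941, -0.001], [0.001, 0.001, -1.0]]
contact_force: [1.1, -0.2, -1.3]
width: 0.177
grasp_force: 24.5
```

```bash
python3 plan.py .5 .04 .14 76.28
```

```text
t 4.73 pos [ 0.4806 -0.2697  0.1443] F [ 1.1 -0.2 -1.3] w 16.3 g 24.524282813072205
shift [ 1.234 -2.847  0.042] turn [ 1.000e-03 -0.000e+00 -1.254e+00] j [ 30.  23.  -8. 106.   4.  51. -51.]
```

Emit:
{"fn": "apply_moves", "kwargs": {
  "series": [
    [[0.1,-0.23,0],[0,0,0]],
    [[0.2,-0.47,0],[0,0,0]],
    [[0.3,-0.7,0],[0,0,0]],
    [[0.41,-0.95,0],[0,0,0]],
    [[0.41,-0.95,0],[0,0,0]]
  ]
}}

```text
time_s: 5.15
tcp_pos: [0.4873, -0.1601, 0.1427]
tcp_rot: [[0.938, 0.346, 0.0], [0.346, -0.938, 0.003], [0.001, -0.002, -1.0]]
contact_force: [0.5, 0.4, -3.1]
width: 0.177
grasp_force: 24.5
```

Emit:
{"fn": "apply_moves", "kwargs": {
  "series": [
    [[0.1,-0.23,0],[0,0,0]],
    [[0.2,-0.47,0],[0,0,0]],
    [[0.3,-0.7,0],[0,0,0]],
    [[0.41,-0.95,0],[0,0,0]],
    [[0.41,-0.95,0],[0,0,0]]
  ]
}}

```text
time_s: 5.57
tcp_pos: [0.4935, -0.057, 0.1427]
tcp_rot: [[0.938, 0.346, 0.001], [0.346, -0.938, 0.003], [0.002, -0.002, -1.0]]
contact_force: [-0.1, -0.7, -2.3]
width: 0.178
grasp_force: 24.5
```

Emit:
{"fn": "apply_moves", "kwargs": {
  "series": [
    [[0.1,-0.23,0],[0,0,0]],
    [[0.2,-0.47,0],[0,0,0]],
    [[0.3,-0.7,0],[0,0,0]],
    [[0.41,-0.95,0],[0,0,0]],
    [[0.41,-0.95,0],[0,0,0]]
  ]
}}

```text
time_s: 5.98
tcp_pos: [0.4998, 0.0463, 0.1428]
tcp_rot: [[0.938, 0.346, 0.001], [0.346, -0.938, 0.003], [0.002, -0.002, -1.0]]
contact_force: [-0.3, -0.2, -2.4]
width: 0.176
grasp_force: 24.5
```

Emit:
{"fn": "apply_moves", "kwargs": {
  "series": [
    [[0,0,0],[0,0,-0.12]],
    [[0,0,0],[0,0,-0.25]],
    [[0,0,0],[0,0,-0.38]],
    [[0,0,0],[0,0,-0.51]],
    [[0,0,0],[0,0,-0.63]]
  ]
}}

```text
time_s: 6.4
tcp_pos: [0.4994, 0.0398, 0.1424]
tcp_rot: [[0.663, 0.749, -0.0], [0.749, -0.663, -0.001], [-0.0, 0.0, -1.0]]
contact_force: [-0.2, -0.4, -1.9]
width: 0.179
grasp_force: 24.5
```

Emit:
{"fn": "apply_moves", "kwargs": {
  "series": [
    [[0,0,0],[0,0,-0.13]],
    [[0,0,0],[0,0,-0.26]],
    [[0,0,0],[0,0,-0.39]],
    [[0,0,0],[0,0,-0.52]],
    [[0,0,0],[0,0,-0.62]]
  ]
}}

```text
time_s: 6.82
tcp_pos: [0.4994, 0.0396, 0.1424]
tcp_rot: [[0.235, 0.972, -0.0], [0.972, -0.235, -0.001], [-0.001, 0.0, -1.0]]
contact_force: [0.3, -0.9, -2.3]
width: 0.178
grasp_force: 24.5
```

Emit:
{"fn": "apply_moves", "kwargs": {
  "series": [
    [[0,0,0],[0,0,0]],
    [[0,0,0],[0,0,0]],
    [[0,0,0],[0,0,0]]
  ]
}}

```text
time_s: 7.07
tcp_pos: [0.4995, 0.04, 0.1421]
tcp_rot: [[0.243, 0.97, 0.0], [0.97, -0.243, -0.0], [-0.0, 0.0, -1.0]]
contact_force: [-0.0, 0.5, -1.1]
width: 0.175
grasp_force: 24.5
```

```bash
python3 plan.py .5 .04 .08 76.28;python3 - <<'E'
from plant import cams
import cv2
for n in("top","scene"): cv2.imwrite(f"pics/l_{n}.png",cams.grab_frame(n)[:,:,::-1])
t=cv2.imread("pics/l_top.png")[150:250,110:260];s=cv2.imread("pics/l_scene.png")[110:210,130:260]
import numpy as np
cv2.imwrite("pics/l.png",np.hstack([cv2.resize(x,(400,300),interpolation=cv2.INTER_CUBIC) for x in(t,s[:, :])]))
E
```

```text
t 7.07 pos [0.4995 0.04   0.1421] F [-0.   0.5 -1.1] w 16.1 g 24.524591267108917
shift [0.001 0.004 0.621] turn [ 0.     0.    -0.008] j [ 10.  21. -27. 111.  12.  50. -37.]
```

View pics/l.png

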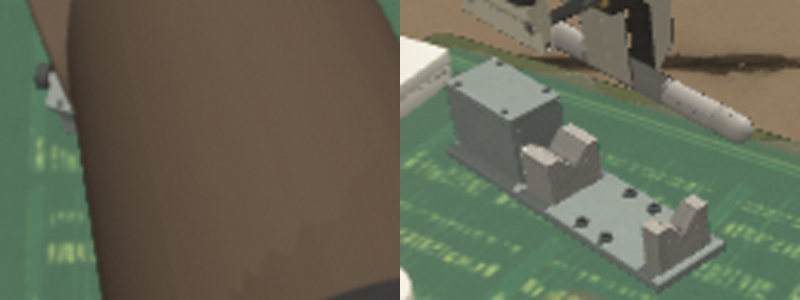

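The top view is blocked by the arm. The scene view shows the rod held parallel above the gauge. I'll lower it in stages.

Emit:
{"fn": "apply_moves", "kwargs": {
  "series": [
    [[0.0,0.004,0.15],[0,0,-0.008]],
    [[0.0,0.004,0.35],[0,0,-0.008]],
    [[0.0,0.004,0.55],[0,0,-0.008]],
    [[0.0,0.004,0.7],[0,0,-0.008]],
    [[0.0,0.004,0.7],[0,0,-0.008]]
  ]
}}

```text
time_s: 7.58
tcp_pos: [0.498, 0.0398, 0.0694]
tcp_rot: [[0.235, 0.972, -0.005], [0.972, -0.235, -0.001], [-0.002, -0.004, -1.0]]
contact_force: [-0.2, -0.5, -1.5]
width: 0.175
grasp_force: 24.5
```

Emit:
{"fn": "apply_moves", "kwargs": {
  "series": [
    [[0,0,0.04],[0,0,0]],
    [[0,0,0.08],[0,0,0]],
    [[0,0,0.12],[0,0,0]],
    [[0,0,0.16],[0,0,0]],
    [[0,0,0.16],[0,0,0]]
  ]
}}

```text
time_s: 8.0
tcp_pos: [0.4998, 0.0402, 0.0557]
tcp_rot: [[0.234, 0.972, -0.0], [0.972, -0.234, -0.0], [-0.0, -0.0, -1.0]]
contact_force: [0.2, 0.0, -1.9]
width: 0.175
grasp_force: 24.5
```

```bash
python3 plan.py .5 .04 .045 76.28;python3 - <<'E'
from plant import cams
import cv2
s=cams.grab_frame("scene")[115:210,130:260,::-1]
cv2.imwrite("pics/m.png",cv2.resize(s,None,fx=5,fy=5,interpolation=cv2.INTER_CUBIC))
from h import *
for P in(pose([.5,.04,np.radians(76.28)],[(-91,0,53),(91,0,53)]),): print((proj("scene",P)-[130,115]+.5)*5)
E
```

```text
t 8.0 pos [0.4998 0.0402 0.0557] F [ 0.2  0.  -1.9] w 16.1 g 24.524157643318176
shift [-0.001  0.002  0.107] turn [-0.     0.     0.004] j [  7.  28. -24. 116.  18.  39. -42.]
[[564.04272115 386.37764637]
 [258.37850832 199.94377135]]
```

View pics/m.png

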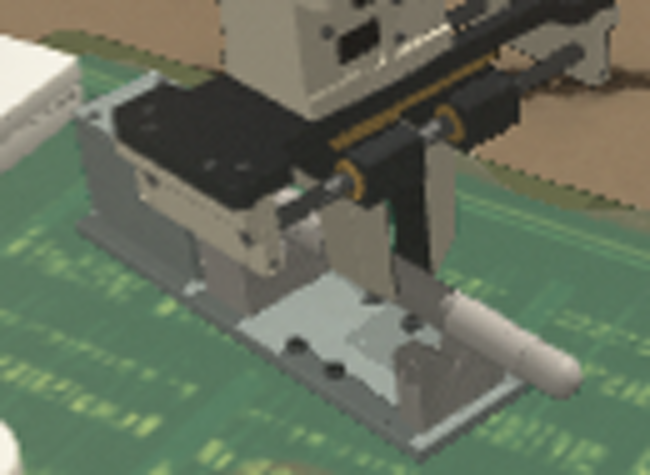

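The rod sits over the V-notches with its tail at about (568,378), where I predicted it. I'll lower the last 10 mm gently.

Emit:
{"fn": "apply_moves", "kwargs": {
  "series": [
    [[0,0,0.02],[0,0,0]],
    [[0,0,0.04],[0,0,0]],
    [[0,0,0.06],[0,0,0]],
    [[0,0,0.08],[0,0,0]],
    [[0,0,0.08],[0,0,0]]
  ]
}}

```text
time_s: 8.47
tcp_pos: [0.4997, 0.0402, 0.0475]
tcp_rot: [[0.234, 0.972, -0.001], [0.972, -0.234, -0.0], [-0.0, -0.0, -1.0]]
contact_force: [0.8, -0.8, -1.8]
width: 0.174
grasp_force: 24.5
```

Emit:
{"fn": "apply_moves", "kwargs": {
  "series": [
    [[0,0,0.01],[0,0,0]],
    [[0,0,0.02],[0,0,0]],
    [[0,0,0.025],[0,0,0]],
    [[0,0,0.025],[0,0,0]],
    [[0,0,0.025],[0,0,0]]
  ]
}}

```text
time_s: 8.88
tcp_pos: [0.5, 0.0403, 0.0454]
tcp_rot: [[0.234, 0.972, 0.0], [0.972, -0.234, -0.0], [-0.0, 0.0, -1.0]]
contact_force: [-0.1, 0.6, -2.5]
width: 0.174
grasp_force: 24.5
```

Emit:
{"fn": "apply_moves", "kwargs": {
  "series": [
    [[0,0,0],[0,0,0]],
    [[0,0,0],[0,0,0]],
    [[0,0,0],[0,0,0]],
    [[0,0,0],[0,0,0]],
    [[0,0,0],[0,0,0]]
  ],
  "grip": -0.4
}}

```text
time_s: 9.3
tcp_pos: [0.5, 0.0403, 0.0455]
tcp_rot: [[0.234, 0.972, 0.0], [0.972, -0.234, -0.0], [0.0, 0.0, -1.0]]
contact_force: [0.4, -0.6, 0.4]
width: 0.302
grasp_force: 0.0
```

```bash
python3 plan.py .5 .04 .045 76.28;python3 - <<'E'
from plant import cams
import cv2
s=cams.grab_frame("scene")[115:210,130:260,::-1]
cv2.imwrite("pics/n.png",cv2.resize(s,None,fx=5,fy=5,interpolation=cv2.INTER_CUBIC))
E
```

```text
t 9.3 pos [0.5    0.0403 0.0455] F [ 0.4 -0.6  0.4] w 27.8 g 0.0
shift [-0.003  0.     0.005] turn [ 0.    -0.     0.004] j [  7.  29. -23. 117.  18.  38. -42.]
```

View pics/n.png

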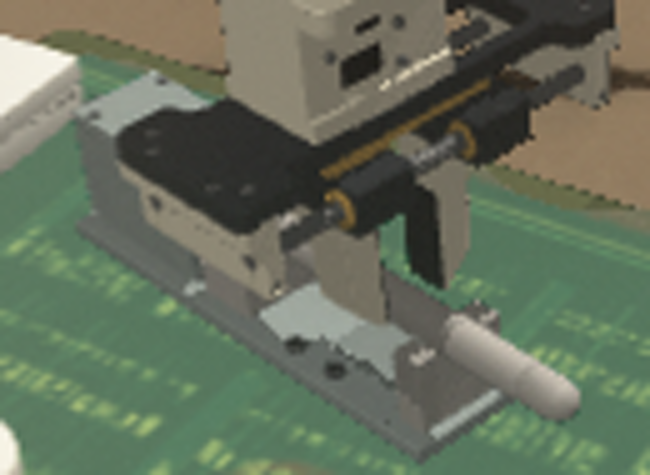

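The rod now lies in the notches. I'll regrip it lightly so it slips in the pads before it could overstrain the stop, then slide.

Emit:
{"fn": "apply_moves", "kwargs": {
  "series": [
    [[0,0,0],[0,0,0]],
    [[0,0,0],[0,0,0]],
    [[0,0,0],[0,0,0]],
    [[0,0,0],[0,0,0]],
    [[0,0,0],[0,0,0]]
  ],
  "grip": -1,
  "grip_force": 8
}}

```text
time_s: 9.77
tcp_pos: [0.4999, 0.0403, 0.0454]
tcp_rot: [[0.234, 0.972, -0.0], [0.972, -0.234, -0.0], [-0.0, -0.0, -1.0]]
contact_force: [-0.5, -0.0, 1.1]
width: 0.182
grasp_force: 7.8
```

Emit:
{"fn": "apply_moves", "kwargs": {
  "series": [
    [[0.02,0,0],[0,0,0]],
    [[0.06,0,0],[0,0,0]],
    [[0.1,0,0],[0,0,0]],
    [[0.14,0,0],[0,0,0]],
    [[0.15,0,0],[0,0,0]]
  ]
}}

```text
time_s: 10.18
tcp_pos: [0.5036, 0.0558, 0.0454]
tcp_rot: [[0.234, 0.972, 0.0], [0.972, -0.234, 0.001], [0.001, 0.0, -1.0]]
contact_force: [-0.3, -1.4, 0.1]
width: 0.18
grasp_force: 7.8
```

Emit:
{"fn": "apply_moves", "kwargs": {
  "series": [
    [[0.03,0,0],[0,0,0]],
    [[0.06,0,0],[0,0,0]],
    [[0.09,0,0],[0,0,0]],
    [[0.12,0,0],[0,0,0]],
    [[0.13,0,0],[0,0,0]]
  ]
}}

```text
time_s: 10.6
tcp_pos: [0.5067, 0.0684, 0.0454]
tcp_rot: [[0.234, 0.972, 0.0], [0.972, -0.234, 0.001], [0.001, 0.0, -1.0]]
contact_force: [0.1, -1.5, -0.9]
width: 0.178
grasp_force: 7.8
```

```bash
cat > f.py <<'E'
import numpy as np
from plant import telemetry
s=telemetry.observe();u=np.array([np.cos(np.radians(76.28)),np.sin(np.radians(76.28)),0])
print("local x mm",round(1000*(s["tcp_pos"]-[.5119,.0887,0])@u,2),"F along",round(s["contact_force"]@u,2),s["contact_force"].round(1),s["wrist_torque"].round(3),s["grasp_force"],s["time_s"])
E
python3 f.py
```

```text
local x mm -20.9 F along -1.42 [ 0.1 -1.5 -0.9] [-0.437  0.018  0.005] 7.785117924213409 10.6
```

Emit:
{"fn": "apply_moves", "kwargs": {
  "series": [
    [[0.01,0,0],[0,0,0]],
    [[0.02,0,0],[0,0,0]],
    [[0.03,0,0],[0,0,0]],
    [[0.04,0,0],[0,0,0]],
    [[0.04,0,0],[0,0,0]]
  ]
}}

```text
time_s: 11.02
tcp_pos: [0.5075, 0.0716, 0.0454]
tcp_rot: [[0.234, 0.972, 0.0], [0.972, -0.234, 0.0], [0.0, 0.0, -1.0]]
contact_force: [0.1, -1.5, 0.7]
width: 0.18
grasp_force: 7.8
```

Emit:
{"fn": "apply_moves", "kwargs": {
  "series": [
    [[0.005,0,0],[0,0,0]],
    [[0.01,0,0],[0,0,0]],
    [[0.015,0,0],[0,0,0]],
    [[0.02,0,0],[0,0,0]],
    [[0.02,0,0],[0,0,0]]
  ]
}}

```text
time_s: 11.43
tcp_pos: [0.5079, 0.0735, 0.0454]
tcp_rot: [[0.234, 0.972, 0.0], [0.972, -0.234, 0.0], [0.0, 0.0, -1.0]]
contact_force: [0.9, -1.9, 0.3]
width: 0.183
grasp_force: 7.8
```

```bash
python3 f.py
```

```text
local x mm -15.68 F along -1.61 [ 0.9 -1.9  0.3] [-0.504 -0.055 -0.038] 7.837303429841995 11.4333
```

Emit:
{"fn": "apply_moves", "kwargs": {
  "series": [
    [[0.005,0,0],[0,0,0]],
    [[0.01,0,0],[0,0,0]],
    [[0.015,0,0],[0,0,0]],
    [[0.015,0,0],[0,0,0]],
    [[0.015,0,0],[0,0,0]]
  ]
}}

```text
time_s: 11.85
tcp_pos: [0.5083, 0.075, 0.0454]
tcp_rot: [[0.234, 0.972, 0.0], [0.972, -0.234, 0.0], [0.0, 0.0, -1.0]]
contact_force: [-0.4, -1.9, 0.2]
width: 0.181
grasp_force: 7.8
```

Emit:
{"fn": "apply_moves", "kwargs": {
  "series": [
    [[0.005,0,0],[0,0,0]],
    [[0.01,0,0],[0,0,0]],
    [[0.015,0,0],[0,0,0]],
    [[0.015,0,0],[0,0,0]],
    [[0.015,0,0],[0,0,0]]
  ]
}}

```text
time_s: 12.27
tcp_pos: [0.5086, 0.0764, 0.0454]
tcp_rot: [[0.234, 0.972, 0.0], [0.972, -0.234, 0.0], [0.0, 0.0, -1.0]]
contact_force: [-0.7, -1.4, 0.6]
width: 0.18
grasp_force: 7.8
```

```bash
python3 f.py
```

```text
local x mm -12.76 F along -1.57 [-0.7 -1.4  0.6] [-0.436 -0.127  0.032] 7.83437579870224 12.2667
```

Emit:
{"fn": "apply_moves", "kwargs": {
  "series": [
    [[0.005,0,0],[0,0,0]],
    [[0.01,0,0],[0,0,0]],
    [[0.015,0,0],[0,0,0]],
    [[0.015,0,0],[0,0,0]]
  ]
}}

```text
time_s: 12.6
tcp_pos: [0.509, 0.0778, 0.0454]
tcp_rot: [[0.234, 0.972, 0.0], [0.972, -0.234, 0.0], [0.0, 0.0, -1.0]]
contact_force: [0.2, -2.9, 0.3]
width: 0.184
grasp_force: 7.8
```

Emit:
{"fn": "apply_moves", "kwargs": {
  "series": [
    [[0.005,0,0],[0,0,0]],
    [[0.01,0,0],[0,0,0]],
    [[0.015,0,0],[0,0,0]],
    [[0.015,0,0],[0,0,0]]
  ]
}}

```text
time_s: 12.93
tcp_pos: [0.5094, 0.0794, 0.0454]
tcp_rot: [[0.234, 0.972, 0.0], [0.972, -0.234, 0.0], [0.0, 0.0, -1.0]]
contact_force: [1.2, -2.0, -0.5]
width: 0.183
grasp_force: 7.8
```

```bash
python3 f.py
```

```text
local x mm -9.68 F along -1.64 [ 1.2 -2.  -0.5] [-0.498 -0.13  -0.018] 7.830493301153183 12.9333
```

Emit:
{"fn": "apply_moves", "kwargs": {
  "series": [
    [[0.005,0,0],[0,0,0]],
    [[0.01,0,0],[0,0,0]],
    [[0.015,0,0],[0,0,0]],
    [[0.015,0,0],[0,0,0]]
  ]
}}

```text
time_s: 13.27
tcp_pos: [0.5097, 0.0808, 0.0454]
tcp_rot: [[0.234, 0.972, 0.0], [0.972, -0.234, 0.0], [0.0, 0.0, -1.0]]
contact_force: [0.7, -2.4, -0.4]
width: 0.181
grasp_force: 7.8
```

Emit:
{"fn": "apply_moves", "kwargs": {
  "series": [
    [[0.005,0,0],[0,0,0]],
    [[0.01,0,0],[0,0,0]],
    [[0.015,0,0],[0,0,0]],
    [[0.015,0,0],[0,0,0]]
  ]
}}

```text
time_s: 13.6
tcp_pos: [0.5101, 0.0823, 0.0454]
tcp_rot: [[0.234, 0.972, 0.0], [0.972, -0.234, 0.0], [0.0, 0.0, -1.0]]
contact_force: [0.5, -1.8, 0.2]
width: 0.182
grasp_force: 7.8
```

```bash
python3 f.py
```

```text
local x mm -6.69 F along -1.6 [ 0.5 -1.8  0.2] [-0.567 -0.2    0.041] 7.830218821763992 13.6
```

Emit:
{"fn": "apply_moves", "kwargs": {
  "series": [
    [[0.005,0,0],[0,0,0]],
    [[0.01,0,0],[0,0,0]],
    [[0.015,0,0],[0,0,0]],
    [[0.015,0,0],[0,0,0]]
  ]
}}

```text
time_s: 13.93
tcp_pos: [0.5104, 0.0837, 0.0454]
tcp_rot: [[0.234, 0.972, 0.0], [0.972, -0.234, 0.0], [0.0, 0.0, -1.0]]
contact_force: [0.0, -2.7, -0.3]
width: 0.18
grasp_force: 7.8
```

Emit:
{"fn": "apply_moves", "kwargs": {
  "series": [
    [[0.005,0,0],[0,0,0]],
    [[0.01,0,0],[0,0,0]],
    [[0.015,0,0],[0,0,0]],
    [[0.015,0,0],[0,0,0]]
  ]
}}

```text
time_s: 14.27
tcp_pos: [0.5108, 0.0852, 0.0455]
tcp_rot: [[0.234, 0.972, 0.0], [0.972, -0.234, 0.0], [0.0, 0.0, -1.0]]
contact_force: [0.9, -1.9, 0.5]
width: 0.182
grasp_force: 7.8
```

```bash
python3 f.py
python3 - <<'E'
from plant import cams
import cv2
s=cams.grab_frame("scene")[115:210,130:260,::-1]
cv2.imwrite("pics/o.png",cv2.resize(s,None,fx=5,fy=5,interpolation=cv2.INTER_CUBIC))
E
```

```text
local x mm -3.7 F along -1.67 [ 0.9 -1.9  0.5] [-0.512 -0.244  0.045] 7.831605076789856 14.2667
```

View pics/o.png

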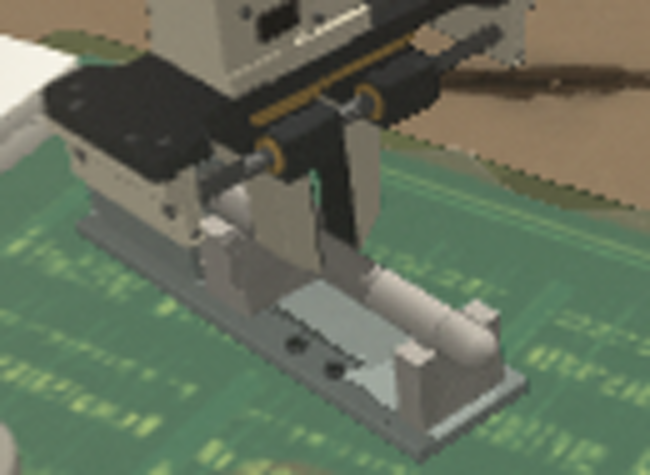

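The tail has moved from about (565,400) to (480,350), roughly 46-50 mm. So the rod is travelling with the gripper, without slip. I'll continue.

Emit:
{"fn": "apply_moves", "kwargs": {
  "series": [
    [[0.005,0,0],[0,0,0]],
    [[0.01,0,0],[0,0,0]],
    [[0.015,0,0],[0,0,0]],
    [[0.015,0,0],[0,0,0]]
  ]
}}

```text
time_s: 14.65
tcp_pos: [0.5111, 0.0866, 0.0454]
tcp_rot: [[0.234, 0.972, 0.0], [0.972, -0.234, 0.0], [0.0, 0.0, -1.0]]
contact_force: [0.7, -3.5, -0.2]
width: 0.178
grasp_force: 7.8
```

Emit:
{"fn": "apply_moves", "kwargs": {
  "series": [
    [[0.005,0,0],[0,0,0]],
    [[0.01,0,0],[0,0,0]],
    [[0.015,0,0],[0,0,0]],
    [[0.015,0,0],[0,0,0]]
  ]
}}

```text
time_s: 14.98
tcp_pos: [0.5115, 0.0881, 0.0454]
tcp_rot: [[0.234, 0.972, 0.0], [0.972, -0.234, 0.0], [0.0, 0.0, -1.0]]
contact_force: [1.4, -2.4, 0.2]
width: 0.183
grasp_force: 7.8
```

```bash
python3 f.py
```

```text
local x mm -0.65 F along -2.01 [ 1.4 -2.4  0.2] [-0.599 -0.342 -0.043] 7.83474326133728 14.9833
```

Emit:
{"fn": "apply_moves", "kwargs": {
  "series": [
    [[0.005,0,0],[0,0,0]],
    [[0.01,0,0],[0,0,0]],
    [[0.015,0,0],[0,0,0]],
    [[0.015,0,0],[0,0,0]]
  ]
}}

```text
time_s: 15.32
tcp_pos: [0.5117, 0.0893, 0.0454]
tcp_rot: [[0.234, 0.972, -0.0], [0.972, -0.234, -0.0], [-0.0, -0.0, -1.0]]
contact_force: [1.4, -3.8, 0.3]
width: 0.183
grasp_force: 7.9
```

Emit:
{"fn": "apply_moves", "kwargs": {
  "series": [
    [[0.005,0,0],[0,0,0]],
    [[0.01,0,0],[0,0,0]],
    [[0.01,0,0],[0,0,0]]
  ]
}}

```text
time_s: 15.57
tcp_pos: [0.5119, 0.0897, 0.0454]
tcp_rot: [[0.235, 0.972, -0.0], [0.972, -0.235, -0.001], [-0.001, -0.0, -1.0]]
contact_force: [0.1, -5.8, 0.9]
width: 0.178
grasp_force: 8.0
```

```bash
python3 f.py
```

```text
local x mm 0.95 F along -5.57 [ 0.1 -5.8  0.9] [-1.22  -0.155 -0.028] 8.019053488969803 15.5667
```

Contact: the push force rose to 5.6 N against about 1.6 N of sliding friction. I'll press slightly more and hold.

Emit:
{"fn": "apply_moves", "kwargs": {
  "series": [
    [[0.006,0,0],[0,0,0]],
    [[0.006,0,0],[0,0,0]],
    [[0.006,0,0],[0,0,0]],
    [[0.006,0,0],[0,0,0]],
    [[0.006,0,0],[0,0,0]]
  ]
}}

```text
time_s: 15.98
tcp_pos: [0.5119, 0.0899, 0.0454]
tcp_rot: [[0.235, 0.972, -0.001], [0.972, -0.235, -0.001], [-0.001, -0.0, -1.0]]
contact_force: [-0.2, -6.1, 1.7]
width: 0.185
grasp_force: 8.1
```

```bash
python3 f.py
```

```text
local x mm 1.18 F along -6.0 [-0.2 -6.1  1.7] [-1.508 -0.152  0.003] 8.07684414088726 15.9833
```

Emit:
{"fn": "apply_moves", "kwargs": {
  "series": [
    [[0,0,0],[0,0,0]],
    [[0,0,0],[0,0,0]],
    [[0,0,0],[0,0,0]],
    [[-0.005,0,0],[0,0,0]],
    [[-0.01,0,0],[0,0,0]]
  ]
}}

```text
time_s: 16.4
tcp_pos: [0.5119, 0.0898, 0.0454]
tcp_rot: [[0.235, 0.972, -0.0], [0.972, -0.235, -0.0], [-0.0, 0.0, -1.0]]
contact_force: [1.5, -2.7, 1.3]
width: 0.178
grasp_force: 7.9
```

```bash
python3 f.py
```

```text
local x mm 1.07 F along -2.32 [ 1.5 -2.7  1.3] [-0.691 -0.312 -0.003] 7.853919714689255 16.4
```

Emit:
{"fn": "apply_moves", "kwargs": {
  "series": [
    [[-0.005,0,0],[0,0,0]],
    [[-0.005,0,0],[0,0,0]],
    [[-0.005,0,0],[0,0,0]]
  ]
}}

```text
time_s: 16.65
tcp_pos: [0.5119, 0.0898, 0.0454]
tcp_rot: [[0.234, 0.972, 0.0], [0.972, -0.234, 0.0], [0.0, 0.0, -1.0]]
contact_force: [0.8, -2.1, -0.9]
width: 0.181
grasp_force: 7.8
```

```bash
python3 f.py
```

```text
local x mm 1.05 F along -1.83 [ 0.8 -2.1 -0.9] [-0.527 -0.333  0.016] 7.8021300584077835 16.65
```

Emit:
{"fn": "apply_moves", "kwargs": {
  "series": [
    [[0,0,0],[0,0,0]],
    [[0,0,0],[0,0,0]],
    [[0,0,0],[0,0,0]],
    [[0,0,0],[0,0,0]],
    [[0,0,0],[0,0,0]]
  ],
  "grip": 0
}}

```text
time_s: 17.07
tcp_pos: [0.5116, 0.0898, 0.0454]
tcp_rot: [[0.234, 0.972, -0.0], [0.972, -0.234, 0.0], [0.0, -0.0, -1.0]]
contact_force: [0.8, 0.5, -0.6]
width: 0.475
grasp_force: 0.0
```

Emit:
{"fn": "apply_moves", "kwargs": {
  "series": [
    [[0,0,-0.05],[0,0,0]],
    [[0,0,-0.2],[0,0,0]],
    [[0,0,-0.5],[0,0,0]],
    [[0,0,-0.8],[0,0,0]],
    [[0,0,-1],[0,0,0]]
  ]
}}

```text
time_s: 17.48
tcp_pos: [0.5123, 0.09, 0.1482]
tcp_rot: [[0.234, 0.972, 0.002], [0.972, -0.234, 0.001], [0.001, 0.002, -1.0]]
contact_force: [0.8, 1.1, 0.0]
width: 0.5
grasp_force: 0.0
```

```bash
python3 - <<'E'
from plant import cams
from h import *
import cv2
# compare the tail with the grasped picture taken with the rod centre near local x -3.7
s=cams.grab_frame("scene");cv2.imwrite("pics/end.png",s[:,:,::-1])
a=cv2.imread("pics/o.png");a=cv2.cvtColor(cv2.resize(a,(130,95),interpolation=cv2.INTER_AREA),cv2.COLOR_BGR2GRAY)
b=cv2.cvtColor(s,cv2.COLOR_RGB2GRAY)[115:210,130:260]
t=a[54:76,76:104];r=cv2.matchTemplate(b,t,cv2.TM_CCOEFF_NORMED);_,m,_,l=cv2.minMaxLoc(r);print(m,np.array(l)-[76,54])
g=[.5119,.0887,np.radians(76.28)]
print(proj("scene",pose(g,[(-100,0,45),(-104.7,0,45)])))
E
python3 f.py
```

```text
0.9541309475898743 [0 0]
[[227.47410735 185.77535836]
 [229.1463006  186.80417656]]
local x mm 2.36 F along 0.72 [1.4 0.4 2.5] [ 0.036 -0.18  -0.02 ] 0.0 17.5333
```

Run:
```python
from h import *
import cv2
o=cv2.resize(cv2.imread("pics/o.png"),(130,95),interpolation=cv2.INTER_AREA)
e=cv2.imread("pics/end.png")[115:210,130:260]
g=[.5119,.0887,np.radians(76.28)];X=np.arange(-85,-118,-1.)
for z in(45,48):
  p=(proj("scene",pose(g,[(x,0,z) for x in X]))-[130,115]).astype(np.float32)
  for n,im in(("o",o),("e",e)): 
    v=cv2.remap(im[:,:,2],p[None,:,0],p[None,:,1],cv2.INTER_LINEAR)[0];print(z,n,v)
```

```text
45 o [155 156 157 158 158 158 155 151 148 143 138 133 129 124 116 108  99  96
  95  95  93  92  93 102 114 126 120 119 121 122 122 120 121]
45 e [156 154 151 147 143 139 134 130 125 117 109  99  95  94  95  94  92  92
  94  96  93  90  90 100 116 132 121 117 119 121 120 118 120]
48 o [167 169 170 171 173 175 175 173 170 166 163 159 155 151 146 138 130 120
 108 100  94  88  84  86  90  94  93  94  92  93  92  93  96]
48 e [171 172 172 170 167 163 159 155 152 147 140 134 123 112 104  98  95  94
  93  93  92  88  84  85  89  93  92  93  90  90  90  91  92]
```

The tail sits about 4.8 mm further in than at gripper position -3.7. That matches the gripper's position at release, so the rod did not spring back. I'll hand in.

```bash
python3 -c "
from plant import ticket;print(ticket.close_job())"
```

```text
the job is handed in; nothing more can be done
None
```

I handed the job in at about 17.5 s: the rod lies released in both V-notches with its end against the stop, which I pressed with roughly 4 N (estimated from the wrist force); no verdict came back.

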